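Unlock the lid stay and shut the hardware chest

ROBOT

A 6-joint arm with a two-finger parallel gripper is mounted at the origin on the work surface. World frame = base frame: x ahead of the robot, y to its left, z up, the work surface at z = 0. Lengths are in mm, angles in rad, forces in N, time in s.
With the tool pointing down it reaches from about 275 to 750 mm from the base axis. Payload 10.2 kg.
Tool frame: the origin (TCP) lies at the very end of the fingers, on their centre line; the grasp point (between the pads) lies 19 mm behind it; z points along the fingers, y is the direction in which the jaws open and shut (so a half turn about z gives the same grasp; the last joint's range is limited). The gripper opens to 85 mm and grips with 20 to 120 N. Pads are 22 mm wide; open, the fingers measure 114 mm over their backs; the gripper's body (76 mm by 85 mm) begins 54 mm behind the grasp point. The pads swing forward as they close: fully open they stand 13 mm farther back than shut.
Start: joints at [1.037, 0.313, 1.498, -0, 1.331, -0.223], TCP at [160.569, 499.849, 231.294] pointing down, gripper open.
Joint ranges: [-2.94, 2.94], [-0.97, 2.17], [0.19, 2.56], [-1.23, 4.37], [0.02, 3.11], [-2.88, 2.88]. Speed limits (rad/s): [2.39, 2.39, 3.01, 3.14, 3.14, 3.14].

INTERFACE

Orientations are given as a unit quaternion [w, x, y, z].
In Python, from rig import * gives the robot as it stands. The module is installed in compiled form; this text tells all that it offers.
- The arm moves only by the shell command python3 -m crank 'ROWS' [FORCE]. ROWS is a JSON object of lists of equal length, an entry for each row: "dp": the shift along the world's x, y, z in cm, a list of three; "delta_rot": the turn, a rotation vector about the world's x, y, z in degrees, a list of three; "claw": the closure in counts, from 0 (fully open) to 255 (shut). A call has 1 to 10 rows; each row shifts and turns the commanded pose from where the row before left it; what a row does not reach is not made up. A row lasts 1/10 s, in which the tool goes at most 50 mm and 8.59 degrees, less where a joint would pass 70% of its speed; a pose out of reach is approached as far as the arm can. A call is refused whole if a number of a shift passes 5 or a number of a turn 8.59, either way. A call with a gripper value outside its range is refused whole. The fingers move at their own pace and stop on an object; FORCE is the grip in N (left out, the last holds). Time passes only in rows, so rows that do not move let the fingers close. It gives the time, the measured TCP pose, the force and the opening at its end, in the units of the state.
- sense(): the state, without advancing time (a new reading comes with each control period).
- capture(name): name is "scene" or "side" or "wrist"; returns (picture, depth): 420x560x3 uint8, red, green, blue; 420x560 float32, mm along the optical axis (not along the pixel's ray), 0 where there is no reading.
- camera_model(name): a dict with "fx", "fy", "cx", "cy" (pixels), "cam_to_world" (4x4, takes a point from camera to world coordinates); the wrist camera has in their place "T_tool_cam" (4x4, takes a point from camera to tool coordinates, whose origin is the TCP and whose axes are the flange's). Camera axes: x right, y up, looking along -z (the intrinsics and any distortion apply to the point x, -y, -z); pixel columns grow to the right and rows downward; lengths in mm; the calibration is good to about 2 mm. A picture is of the moment at which its call begins: read the wrist's pose just before it. camera_model takes no time and is no camera call.
- finish_job(): hands the job in, once; it reports no verdict.
Trained networks look in the newest picture that a camera, given by its name, has taken for a name from the list of things; names that differ only in an ending like _2 or _b are one class to them, and where a whole thing is asked for, a point or a joint stands for the part that bears it (a point fixed in the world has none). Each returns a list of dicts, best first, with "p" (0 to 1); they miss things now and then, are a little off and sometimes report something else, mostly with a low value. They report only what shows in the picture. A call takes as long as a camera call.
- boxes_of(camera, target): "centre" ([column, row] in pixels, amid what is visible of it).
- masks_of(camera, target): "region" (420x560 bool, what is visible of it) and "centre" ([column, row] in pixels, amid what is visible of it).
- pinpoint(camera, target): "centre" ([column, row] in pixels: a listed point, or the origin of a listed thing).
The state is a dict: "time_s": time; "joints": joint angles; "dq": joint speeds; "tau": joint torques, N m; "eef_pos": TCP position; "ee_rot": TCP orientation; "force": force on the tool from outside, world axes, zero at the start; "wrist_torque": the same for the moment, N m; "grip_width": opening from 0.0 (shut) to 1.0 (fully open).
Only numpy, scipy, OpenCV 4.12 (cv2) and the standard library are available. Lean on these libraries where they do the work, as an engineer would, in place of code of your own. Each camera call takes 0.05 s, during which the arm holds its last target.

TASK

Shut the pine hardware chest. Lift the red knob on the folding brass stay until its knee is well past centre and unlocked, while the lid still stands up; then lower the lid under control without letting it fall, and press its front edge down with gentle, steady pressure until the roller catch snaps and holds it. Never force the lid, and leave the corner joiner, the glass paperweight and the zinc bracket where they are.

Things in the scene. Friction and masses are not known exactly. Their poses are not given: they have to be found in the camera images.
- chest: Fixed open pine chest with brass corners, 200 x 200 mm, walls 110 mm high, 12 mm thick. Origin: centre of its underside; z up, local -x is the front, local y runs along the hinge. Lid hinge line at local x +100, z +120 mm. The lid starts standing up, its top edge 320 mm above the bench; the stay is on the outside of the local -y end. Two maple keys lie inside.
- lid_hinge (a point): Middle of the lid's hinge line: chest frame (100, 0, 120) mm. Fixed.
- lid (a joint): Hinged pine lid, 200 mm from hinge to front edge, 200 mm wide, 14 mm thick (underside passes through the hinge line). 0 = standing open, 87 degrees from level; grows as it is lowered; 1.518 = level. Its stiff hinge (0.38 N m) keeps the lid where it is left. It comes to rest shut at 1.47 to 1.57, different each time. Locked by the stay at the start: pushing it then is forcing it. Put on no more than 25 N.
- lid_edge (a point): Point on the lid's outer face (the upper face when shut), midway along its width, 185 mm from the hinge line and 15 mm short of the front edge: where to press. Moves with the lid.
- stay (a joint): Lower link of the two-link brass stay: pivot at chest frame (-5, -100, 75) mm, axis along local y, pivot to knee 65 mm. At 0 (locked, over-centre on its stop) the knee lies 47 degrees above local +x seen from the pivot; the value grows as the knee is lifted up and forward. Dead centre about 0.08 rad, safely unlocked from 0.3, about 1.9 with the lid shut. Lifting takes some 6 N; it stays where it is left.
- stay_knob (a point): Red cylindrical knob on the stay's knee, 16 mm diameter, 44 mm long along local y (pointing outward, away from the chest); the point is 2 mm outward of its middle, on its axis, 58 mm outside the chest's end and 122 mm above the bench at the start. Can be pinched from above across its diameter. It swings with the lower link.
- catch (a joint): Sprung steel roller inside the front wall, midway along it, which a brass bar under the lid must be pushed past. 0 = free; about 0.4 mm if the bar only rests on it, over 2 mm on its crest, 1.5 to 1.9 mm once the lid is caught. Its mount was set by hand: the shut height of the front edge varies +-7 mm, unmeasured. Resistance rises to 9-14 N, falls to nothing at the snap, then rises 8 N/mm on a buffer.
- joiner: Loose chrome corner joiner, an L with 22 mm wide, 16 mm thick legs reaching 64 mm from the corner, 22 mm high over its two screws. Origin under the corner. Leave alone.
- paperweight: Loose green glass dome, 76 mm across, 45 mm high. Origin under its centre. Leave alone.
- bracket: Loose grey cast zinc hanging bracket, base 90 x 30 mm with an upright plate at one end, 56 mm high. Origin under the base's centre. Leave alone.

How it is judged (in metres and radians):
On the way, in this order (a step that is already met when the one before it is completed fails the run):
1. the stay's knee is lifted well past centre while the lid still stands up (value of joint stay above 0.3 rad and value of joint lid below 0.35 rad), for 0.1 s.
2. the lid is lowered nearly shut (value of joint lid above 1.3 rad), for 0.1 s.
At the end, for the whole second after the job is handed in: the lid is shut, at rest and held by the catch: joint lid above 1.45 rad, the catch roller pushed in 1.0 to 2.0 mm by the bar that has passed it, lid slower than 0.05 rad/s, and the fingers off the lid (value of joint lid above 1.45 rad and value of joint catch between 0.001 and 0.002 m and velocity of joint lid between -0.05 and 0.05 rad/s and contact force between the fingers and lid below 0.1 N); the robot touches nothing.
It fails at once if the lid is forced: more than 25 N between robot and lid (contact force between any of the fingers, the arm and lid above 25 N).
It fails at once if the lid is let fall: faster than 1.2 rad/s on its way down, before it is nearly shut (velocity of joint lid above 1.2 rad/s and value of joint lid between 0.15 and 1.4 rad).
It fails at once if a bystander is moved more than 20 mm (distance of any of joiner, paperweight, bracket from where it was at the start of the episode above 0.02 m).
It also fails if it takes over 72 s, if anything falls off the work surface, if the arm or the gripper's body presses on something with over 40 N, if the wrist force passes 120 N, or if a joint passes its speed limit or range.

## Working session

There is one attempt and no reset: what is moved stays moved. The work goes in short steps, Python scripts to look and compute and a shell command to move; the robot and the scene stay as the last step left them, time stands still between calls to the robot, and variables do not carry over. Pictures are saved under pics/ and viewed, and the job is handed in when it is done.

```bash
mkdir -p pics
cat > h.py <<'E'
from rig import *
import numpy as np, cv2
def save(n,img): cv2.imwrite('pics/'+n+'.png',cv2.cvtColor(img,cv2.COLOR_RGB2BGR))
def pt(cam,uv,depth,r=2):
    m=camera_model(cam);u,v=[int(round(a)) for a in uv]
    d=depth[max(0,v-r):v+r+1,max(0,u-r):u+r+1];d=d[d>0]
    if d.size==0:return None
    z=np.median(d)
    p=np.array([(uv[0]-m['cx'])/m['fx']*z,-(uv[1]-m['cy'])/m['fy']*z,-z,1])
    return (np.array(m['cam_to_world'])@p)[:3]
E
python3 - <<'E'
from h import *
s=sense();print(s['time_s'],s['eef_pos'],s['ee_rot'],s['grip_width'],s['force'])
for c in['scene','side']:
    im,d=capture(c);save(c+'0',im);m=camera_model(c);print(c,{k:v for k,v in m.items() if k!='cam_to_world'});print(np.round(m['cam_to_world'],3).tolist())
    for t in['chest','lid_hinge','lid_edge','stay_knob','joiner','paperweight','bracket']:
        r=pinpoint(c,t)
        for q in r[:2]: print(c,t,round(q['p'],2),np.round(q['centre'],1),pt(c,q['centre'],d))
E
```

```text
0.0 [160.43410568 499.61653933 230.73377902] [-2.47465883e-04  1.54798301e-01  9.87945883e-01 -5.97223937e-04] 1.0007788366330674 [ 0.39382771 -0.0943873   0.72827076]
scene {'fx': 465.9863878526789, 'fy': 465.9863878526789, 'cx': 280.24000127394277, 'cy': 203.64736144071034}
[[0.209, -0.558, 0.803, 1547.423], [0.978, 0.125, -0.167, -226.562], [-0.007, 0.82, 0.572, 899.966], [0.0, 0.0, 0.0, 1.0]]
scene chest 0.93 [297.2 246.2] [606.75295318  15.5099416   81.69334362]
scene lid_hinge 0.84 [329.7 208.9] [484.32078121 143.75283468 100.63275018]
scene lid_edge 0.64 [334.9 148.3] [512.89092423 137.1011024  317.37187652]
scene lid_edge 0.56 [332.4 209.6] [504.26750259 145.16823575 111.83129916]
scene stay_knob 0.59 [328.6 246. ] [674.68453947  81.08477187 126.26879736]
scene stay_knob 0.3 [333.4 151.3] [514.82281027 132.83285504 309.99136478]
scene joiner 0.76 [153.8 290.9] [ 619.00513141 -375.89159629    9.68299824]
scene paperweight 0.62 [148.8 250.3] [ 472.58283934 -387.98184139   29.77772523]
scene paperweight 0.45 [152.5 290.3] [ 617.70982286 -378.99865487   11.29744693]
scene bracket 0.62 [413.7 245.6] [592.38401652 374.76006006   6.50122762]
side {'fx': 460.21947781030235, 'fy': 460.21947781030235, 'cx': 284.4882081289108, 'cy': 207.19234694485496}
[[0.896, 0.274, -0.35, 122.44], [-0.444, 0.517, -0.732, -909.122], [-0.02, 0.811, 0.585, 904.228], [0.0, 0.0, 0.0, 1.0]]
side chest 0.83 [262.7 252.5] [460.95022829 -61.91466707 102.53801191]
side chest 0.43 [315.1 370.3] [ 431.12932741 -396.23786762   40.35144008]
side lid_hinge 0.71 [249.6 201.7] [566.67649619 292.80865736   9.98120958]
side lid_edge 0.62 [245.4 144. ] [507.59987788 130.56558369 320.09350447]
side stay_knob 0.63 [306.9 196.5] [669.69312983  79.28581403 127.70384532]
side joiner 0.77 [376.4 345.4] [ 598.75459434 -388.80612152   15.88393423]
side paperweight 0.81 [318.5 370. ] [ 437.50072191 -399.7109145    41.68556721]
```

View pics/scene0.png

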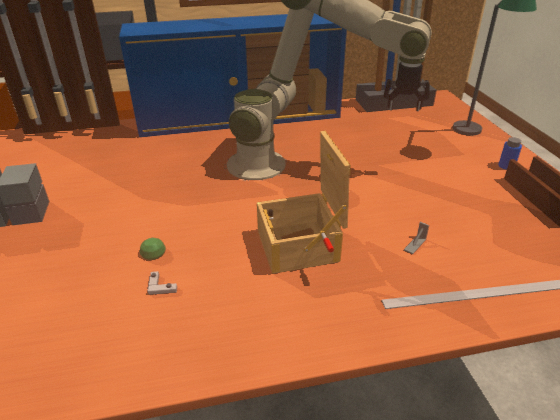

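View pics/side0.png

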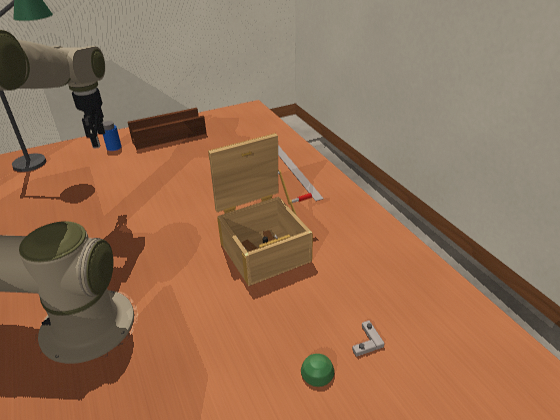

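```bash
cat >> h.py <<'E'
def cloud(cam,d):
    m=camera_model(cam);v,u=np.mgrid[0:420,0:560]
    P=np.stack([(u-m['cx'])/m['fx']*d,-(v-m['cy'])/m['fy']*d,-d,np.ones_like(d)],-1)
    W=P@np.array(m['cam_to_world']).T
    W[d<=0]=np.nan
    return W[...,:3]
E
python3 - <<'E'
from h import *
allp=[]
for c in['scene','side']:
    im,d=capture(c);W=cloud(c,d)
    X=W.reshape(-1,3);ok=(X[:,0]>380)&(X[:,0]<720)&(X[:,1]>-120)&(X[:,1]<200)
    hsv=cv2.cvtColor(im,cv2.COLOR_RGB2HSV).reshape(-1,3)
    red=ok&(X[:,2]>95)&((hsv[:,0]<6)|(hsv[:,0]>174))&(hsv[:,1]>180)
    print(c,'red',red.sum(),X[red].min(0),X[red].max(0),X[red].mean(0))
    k=ok&~red
    rim=X[k&(X[:,2]>104)&(X[:,2]<116)&(X[:,0]<640)]
    r=cv2.minAreaRect(rim[:,:2].astype(np.float32));print('rim',len(rim),r)
    lid=X[k&(X[:,2]>150)&(X[:,2]<310)&(X[:,0]<640)]
    # ransac-free plane
    mu=np.median(lid,0);q=lid
    for i in range(6):
        mu=q.mean(0);n=np.linalg.svd(q-mu)[2][2] if len(q)<4000 else np.linalg.eigh(np.cov(q.T))[1][:,0]
        e=(lid-mu)@n;q=lid[abs(e)<6]
    print('lid',len(lid),len(q),mu,n,'xrange',np.percentile(q[:,0],[1,99]),'zmax',X[ok][:,2][X[ok][:,2]<340].max())
    print('hinge yaw deg',np.degrees(np.arctan2(n[1],n[0])))
    allp.append(rim)
np.save('rim.npy',np.vstack(allp))
print(cv2.minAreaRect(np.vstack(allp)[:,:2].astype(np.float32)))
R=np.vstack(allp)
import sys
img=np.zeros((400,400,3),np.uint8)
for q,col in zip(allp,[(255,0,0),(0,255,0)]):
    for p in q: 
        a=int(p[0]-350);b=int(250-p[1])
        if 0<=a<400 and 0<=b<400: img[b,a]=col
save('rim',cv2.resize(img,(800,600)) if 0 else img)
E
```

```text
scene red 72 [641.36986553  76.9390488  116.11532896] [687.73788752  88.85862166 131.33626144] [667.15887849  82.34652873 125.81772737]
rim 853 ((512.1602783203125, 41.601356506347656), (216.28265380859375, 203.3444366455078), 1.4572111368179321)
lid 1489 1271 [520.33143492 135.00965861 233.80144151] [ 0.03636267 -0.99791329 -0.05335571] xrange [410.90165715 609.20863336] zmax 321.74207848666174
hinge yaw deg -87.91313930780815
side red 57 [643.01270247  72.58296958 122.87579491] [686.5437804   90.74616484 134.52341164] [662.4496193   79.46961089 129.34660632]
rim 1152 ((512.5095825195312, 39.90007019042969), (212.33285522460938, 207.806884765625), 1.708609938621521)
lid 3229 3114 [501.1028403  133.91895805 232.36478389] [ 0.0296826  -0.99811891 -0.05364317] xrange [405.90148984 602.03748594] zmax 324.85212708346796
hinge yaw deg -88.29660917482389
((512.2079467773438, 39.875579833984375), (216.45751953125, 207.76947021484375), 1.7480688095092773)
```

View pics/rim.png

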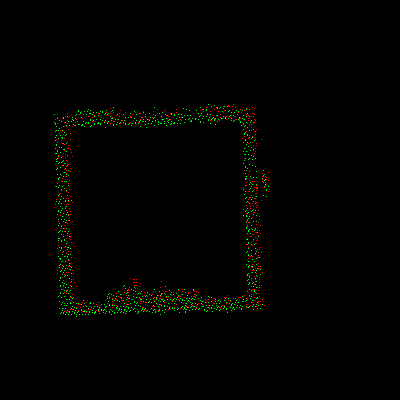

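```bash
python3 -m crank '{"dp":[[4.5,-1,0],[4.5,-1,0],[4.5,-1.5,0],[4.5,-1.5,0],[4.5,-1.5,0],[4.5,-1.5,0],[4.5,-1.5,0],[3,-2,0],[3,-3,0],[3,-3,0]],"delta_rot":[[0,0,5],[0,0,5],[0,0,5],[0,0,5],[0,0,0],[0,0,0],[0,0,0],[0,0,0],[0,0,0],[0,0,0]],"claw":[128,128,128,128,128,128,128,128,128,128]}' 30
python3 -m crank '{"dp":[[3,-2.5,0],[3,-3.5,0],[3,-3.5,0],[2.2,-3.5,0],[0,-3.5,0],[0,-3.5,0],[0,-3,0],[0,0,0]],"delta_rot":[[0,0,0],[0,0,0],[0,0,0],[0,0,0],[0,0,0],[0,0,0],[0,0,0],[0,0,0]],"claw":[128,128,128,128,128,128,128,128]}'
```

```text
time_s: 1.9
eef_pos: [566.7, 323.7, 231.0]
ee_rot: [-0.0, -0.019, 1.0, -0.0]
force: [-0.3, 0.5, 0.2]
grip_width: 0.498
time_s: 2.7
eef_pos: [677.8, 91.0, 231.2]
ee_rot: [-0.0, -0.017, 1.0, -0.0]
force: [0.2, 1.0, -0.3]
grip_width: 0.492
```

```bash
python3 -m crank '{"dp":[[-0.9,-0.8,-2],[0,0,-2]],"delta_rot":[[0,0,0],[0,0,0]],"claw":[128,128]}'
python3 - <<'E'
from h import *
from scipy.spatial.transform import Rotation as R
s=sense();im,d=capture('wrist');save('w1',im);m=camera_model('wrist');print(np.round(m['T_tool_cam'],2).tolist())
q=s['ee_rot'];Rm=R.from_quat([q[1],q[2],q[3],q[0]]).as_matrix()
hsv=cv2.cvtColor(im,cv2.COLOR_RGB2HSV)
red=((hsv[...,0]<6)|(hsv[...,0]>174))&(hsv[...,1]>180)&(d>0)
v,u=np.nonzero(red);z=d[red]
P=np.stack([(u-m['cx'])/m['fx']*z,-(v-m['cy'])/m['fy']*z,-z,np.ones_like(z)])
T=(np.array(m['T_tool_cam'])@P)[:3]
W=(Rm@T).T+s['eef_pos']
k=(W[:,2]>95)&(W[:,2]<150)
print(s['eef_pos'],k.sum(),np.percentile(W[k],[2,50,98],axis=0))
im,d=capture('scene');save('s1',im)
E
```

```text
time_s: 2.9
eef_pos: [668.3, 86.7, 191.3]
ee_rot: [0.001, -0.019, 1.0, -0.0]
force: [0.8, 0.5, -0.3]
grip_width: 0.495
[[-0.0, 0.96, 0.27, 67.92], [1.0, 0.0, -0.0, 0.25], [-0.0, 0.27, -0.96, -143.59], [0.0, 0.0, 0.0, 1.0]]
[668.2744952   86.70101438 191.32040608] 1539 [[639.6576275   76.5944964  124.85218193]
 [659.46113248  84.01283254 130.07888432]
 [680.70512059  91.26382169 131.94062748]]
```

View pics/w1.png

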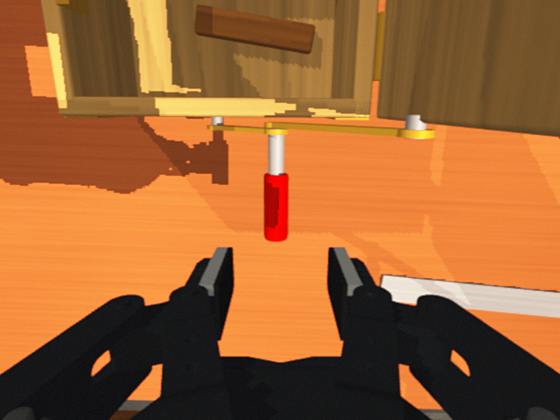

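```bash
python3 -m crank '{"dp":[[-0.2,-0.3,-2],[0,0,-2],[0,0,-2],[0,0,-2],[0,0,-0.7],[0,0,0],[0,0,0],[0,0,0],[0,0,0],[0,0,0]],"delta_rot":[[0,0,0],[0,0,0],[0,0,0],[0,0,0],[0,0,0],[0,0,0],[0,0,0],[0,0,0],[0,0,0],[0,0,0]],"claw":[128,128,128,128,128,128,235,235,235,235]}' 30
python3 - <<'E'
from h import *
im,d=capture('wrist');save('w2',im);print(sense()['eef_pos'])
E
```

```text
time_s: 4.0
eef_pos: [667.3, 83.7, 105.8]
ee_rot: [0.001, -0.019, 1.0, -0.0]
force: [-0.2, -0.9, 5.8]
grip_width: 0.178
[667.27553278  83.68935741 105.78372163]
```

View pics/w2.png

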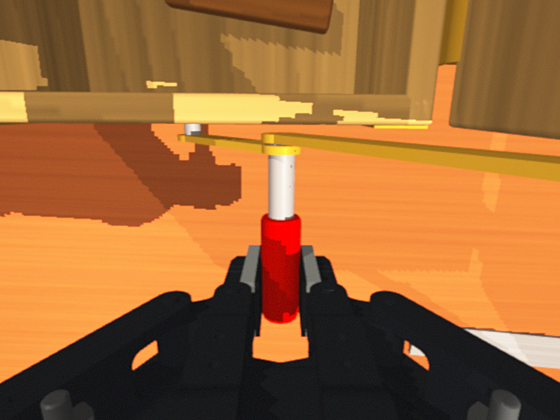

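```bash
python3 -m crank '{"dp":[[0,-0.21,0.19],[0.01,-0.22,0.18],[0.01,-0.23,0.17],[0.01,-0.23,0.16],[0.01,-0.24,0.15],[0.01,-0.25,0.14],[0,0,0]],"delta_rot":[[0,0,0],[0,0,0],[0,0,0],[0,0,0],[0,0,0],[0,0,0],[0,0,0]],"claw":[235,235,235,235,235,235,235]}'
python3 -m crank '{"dp":[[0.01,-0.25,0.12],[0.01,-0.26,0.12],[0.01,-0.26,0.1],[0.01,-0.27,0.1],[0,0,0]],"delta_rot":[[0,0,0],[0,0,0],[0,0,0],[0,0,0],[0,0,0]],"claw":[235,235,235,235,235]}'
cat > look.py <<'E'
from h import *
import sys
n=sys.argv[1]
im,d=capture('side');save('sd'+n,im);W=cloud('side',d);X=W.reshape(-1,3)
X=X[(X[:,0]>420)&(X[:,0]<590)&(X[:,1]>-120)&(X[:,1]<160)&(X[:,2]>160)&(X[:,2]<325)]
q=X
for i in range(8):
    mu=np.median(q,0) if i==0 else q.mean(0);nn=np.linalg.eigh(np.cov((q-mu).T))[1][:,0];q=X[abs((X-mu)@nn)<6]
if nn[1]>0:nn=-nn
print('lid from level deg',np.degrees(np.arctan2(-nn[1],-nn[2])),len(q),mu)
im,d=capture('scene');save('sc'+n,im)
W=cloud('scene',d);hsv=cv2.cvtColor(im,cv2.COLOR_RGB2HSV);
red=((hsv[...,0]<6)|(hsv[...,0]>174))&(hsv[...,1]>180)&(W[...,2]>95)&(W[...,0]>600)&(W[...,0]<720)&(abs(W[...,1])<150)
if red.sum():print('red',red.sum(),np.median(W[red],0))
E
python3 look.py 2
```

```text
time_s: 4.75
eef_pos: [667.6, 72.6, 115.6]
ee_rot: [0.001, -0.019, 1.0, 0.002]
force: [0.9, 10.6, 6.2]
grip_width: 0.174
time_s: 5.25
eef_pos: [668.1, 63.1, 121.4]
ee_rot: [0.002, -0.02, 1.0, 0.003]
force: [-2.9, 14.4, 13.8]
grip_width: 0.176
lid from level deg 82.18861938709978 2616 [502.62515965 122.55875464 245.51266069]
red 46 [680.71511607  63.30116647 139.85492047]
```

View pics/sd2.png

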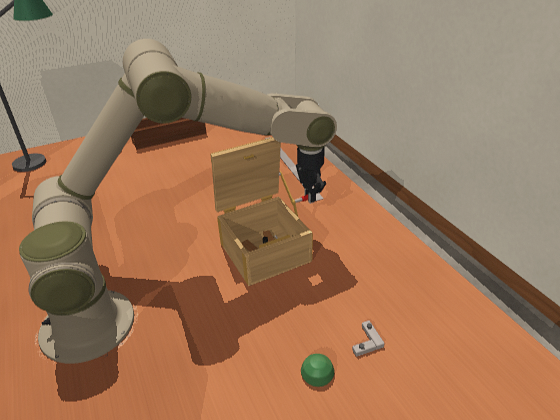

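View pics/sc2.png

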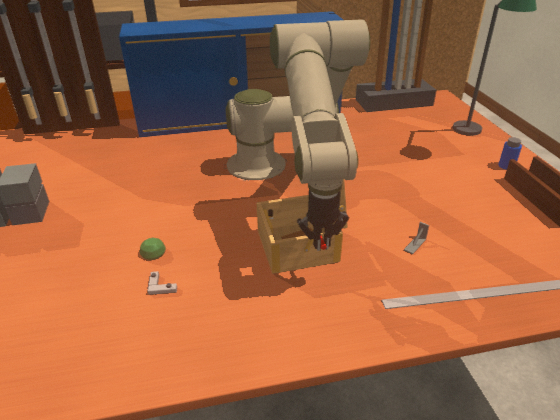

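```bash
python3 -m crank '{"dp":[[0,-0.27,-0.02],[0,-0.27,0.02],[0,-0.27,0.04],[0,0,0],[0,0,0]],"delta_rot":[[0,0,0],[0,0,0],[0,0,0],[0,0,0],[0,0,0]],"claw":[235,235,235,235,235]}'
python3 look.py 3
```

```text
time_s: 5.85
eef_pos: [668.4, 54.8, 122.9]
ee_rot: [0.003, -0.02, 1.0, 0.002]
force: [-3.9, 14.1, 19.6]
grip_width: 0.176
lid from level deg 77.9192892868751 2454 [502.69744566 113.26799456 245.01924235]
red 47 [679.93883212  55.39007804 143.06759398]
```

```bash
python3 -m crank '{"dp":[[0,0,0],[0,0,0],[0,0,0],[0.2,0,1],[0.2,0,2],[0,0,3],[0,0,4],[0,0,4]],"delta_rot":[[0,0,0],[0,0,0],[0,0,0],[0,0,0],[0,0,0],[0,0,0],[0,0,0],[0,0,0]],"claw":[128,128,128,128,128,128,128,128]}'
python3 look.py 4
```

```text
time_s: 6.75
eef_pos: [671.3, 51.3, 261.0]
ee_rot: [-0.0, -0.019, 1.0, -0.0]
force: [0.3, 0.2, -0.1]
grip_width: 0.496
lid from level deg 78.01775379752125 2469 [502.79187111 113.31811959 245.04877973]
red 74 [669.95035324  53.33798504 142.28376146]
```

```bash
python3 -m crank '{"dp":[[0,4,0],[0,4,0],[0,4,0],[0,4,0],[-3,2,0],[-4,0,1],[-4,0,1],[-4,0,1.5],[-1.5,0,0],[0,0,0]],"delta_rot":[[0,0,0],[0,0,0],[0,0,0],[0,0,0],[0,0,0],[0,0,0],[0,0,0],[0,0,0],[0,0,0],[0,0,0]],"claw":[255,255,255,255,255,255,255,255,255,255]}'
```

```text
time_s: 7.85
eef_pos: [505.2, 231.8, 295.2]
ee_rot: [0.001, -0.02, 1.0, 0.0]
force: [0.4, 0.0, -0.8]
grip_width: -0.0
```

```bash
python3 -m crank '{"dp":[[0,-2.5,0],[0,-2.5,0],[0,-2,0],[0,-1,0],[0,-0.5,0],[0,-0.3,0],[0,0,0]],"delta_rot":[[0,0,0],[0,0,0],[0,0,0],[0,0,0],[0,0,0],[0,0,0],[0,0,0]],"claw":[255,255,255,255,255,255,255]}'
python3 look.py 5
python3 - <<'E'
import numpy as np
pr=None
for f in np.arange(78,4,-2.5):
    a=np.radians(f);r=175;h=12
    y=139.5-r*np.cos(a)+14*np.sin(a)+h;z=120+r*np.sin(a)+14*np.cos(a)
    print(f,round(y,1),round(z,1),None if pr is None else np.round(np.array([y,z])/10-pr,2));pr=np.array([y,z])/10
E
```

```text
time_s: 8.55
eef_pos: [506.6, 143.8, 293.9]
ee_rot: [-0.0, -0.019, 1.0, 0.0]
force: [-0.2, 0.4, -0.1]
grip_width: 0.001
lid from level deg 77.97582150108752 2472 [502.95235068 113.31931978 244.90093285]
red 74 [668.15014135  53.3719122  141.76320008]
78.0 128.8 294.1 None
75.5 121.2 292.9 [-0.76 -0.12]
73.0 113.7 291.4 [-0.75 -0.15]
70.5 106.3 289.6 [-0.74 -0.18]
68.0 98.9 287.5 [-0.74 -0.21]
65.5 91.7 285.0 [-0.73 -0.25]
63.0 84.5 282.3 [-0.71 -0.28]
60.5 77.5 279.2 [-0.7  -0.31]
58.0 70.6 275.8 [-0.69 -0.34]
55.5 63.9 272.2 [-0.67 -0.37]
53.0 57.4 268.2 [-0.66 -0.4 ]
50.5 51.0 263.9 [-0.64 -0.42]
48.0 44.8 259.4 [-0.62 -0.45]
45.5 38.8 254.6 [-0.6  -0.48]
43.0 33.1 249.6 [-0.58 -0.5 ]
40.5 27.5 244.3 [-0.55 -0.53]
38.0 22.2 238.8 [-0.53 -0.55]
35.5 17.2 233.0 [-0.51 -0.58]
33.0 12.4 227.1 [-0.48 -0.6 ]
30.5 7.8 220.9 [-0.45 -0.62]
28.0 3.6 214.5 [-0.43 -0.64]
25.5 -0.4 208.0 [-0.4  -0.65]
23.0 -4.1 201.3 [-0.37 -0.67]
20.5 -7.5 194.4 [-0.34 -0.69]
18.0 -10.6 187.4 [-0.31 -0.7 ]
15.5 -13.4 180.3 [-0.28 -0.71]
13.0 -15.9 173.0 [-0.25 -0.72]
10.5 -18.0 165.7 [-0.22 -0.74]
8.0 -19.8 158.2 [-0.18 -0.74]
5.5 -21.4 150.7 [-0.15 -0.75]
```

View pics/sc5.png

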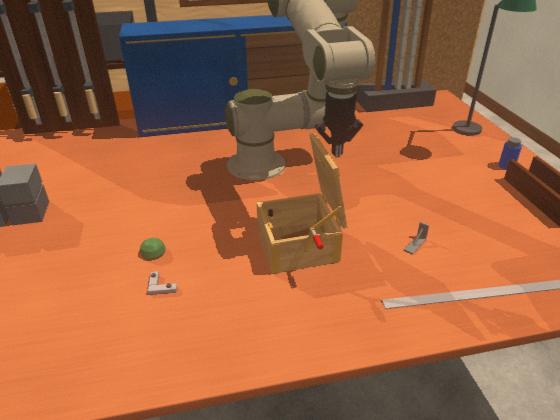

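```bash
python3 -m crank '{"dp":[[0,-0.5,0],[0,-0.5,0],[0,-0.5,0],[0,-0.5,0],[0,-0.4,-0.1],[0,-0.4,-0.1],[0,-0.4,-0.1],[0,-0.4,-0.1]],"delta_rot":[[0,0,0],[0,0,0],[0,0,0],[0,0,0],[0,0,0],[0,0,0],[0,0,0],[0,0,0]],"claw":[255,255,255,255,255,255,255,255]}'
python3 look.py 6
```

```text
time_s: 9.45
eef_pos: [506.7, 107.2, 290.2]
ee_rot: [0.001, -0.019, 1.0, -0.0]
force: [1.1, 1.9, 2.5]
grip_width: -0.003
lid from level deg 71.95440171216262 2207 [502.51626892  99.69479162 243.09418099]
red 71 [670.20044399  43.3517014  144.49551348]
```

```bash
python3 -m crank '{"dp":[[0,-0.74,-0.2],[0,-0.74,-0.21],[0,-0.73,-0.25],[0,-0.71,-0.28],[0,-0.7,-0.31],[0,-0.69,-0.34],[0,0,0]],"delta_rot":[[0,0,0],[0,0,0],[0,0,0],[0,0,0],[0,0,0],[0,0,0],[0,0,0]],"claw":[255,255,255,255,255,255,255]}'
python3 look.py 7
```

```text
time_s: 10.25
eef_pos: [506.2, 63.4, 273.5]
ee_rot: [-0.001, -0.019, 1.0, -0.0]
force: [-0.3, 0.5, -0.3]
grip_width: -0.002
lid from level deg 57.301984071576264 1388 [502.51193484  66.46721527 234.37134817]
red 75 [670.6201673   21.84489385 141.79582961]
```

```bash
python3 -m crank '{"dp":[[0,-0.67,-0.37],[0,-0.66,-0.4],[0,-0.64,-0.42],[0,-0.62,-0.45],[0,-0.6,-0.48],[0,-0.58,-0.5],[0,-0.55,-0.53],[0,0,0]],"delta_rot":[[0,0,0],[0,0,0],[0,0,0],[0,0,0],[0,0,0],[0,0,0],[0,0,0],[0,0,0]],"claw":[255,255,255,255,255,255,255,255]}'
python3 look.py 8
```

```text
time_s: 11.15
eef_pos: [506.1, 20.5, 241.7]
ee_rot: [-0.001, -0.019, 1.0, -0.0]
force: [0.9, 0.3, 0.7]
grip_width: 0.004
lid from level deg 72.62565149745582 419 [503.29641842 -10.2330735  257.80215283]
red 75 [671.24368719   1.81273212 132.6931826 ]
```

View pics/sd8.png

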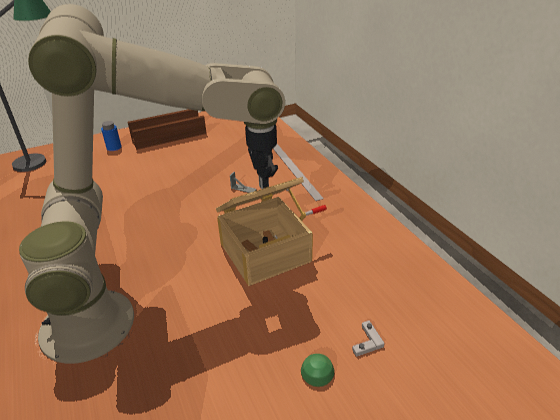

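```bash
python3 -m crank '{"dp":[[0,-0.53,-0.55],[0,-0.51,-0.58],[0,-0.48,-0.6],[0,-0.45,-0.62],[0,-0.43,-0.64],[0,0,0]],"delta_rot":[[0,0,0],[0,0,0],[0,0,0],[0,0,0],[0,0,0],[0,0,0]],"claw":[255,255,255,255,255,255]}'
python3 -m crank '{"dp":[[0,-0.4,-0.65],[0,-0.37,-0.67],[0,-0.34,-0.69],[0,-0.31,-0.7],[0,-0.28,-0.71],[0,-0.25,-0.72],[0,0,0]],"delta_rot":[[0,0,0],[0,0,0],[0,0,0],[0,0,0],[0,0,0],[0,0,0],[0,0,0]],"claw":[255,255,255,255,255,255,255]}'
python3 - <<'E'
from h import *
s=sense();im,d=capture('side');save('sd9',im)
W=cloud('side',d).reshape(-1,3)
for y in range(-70,140,15):
    k=(abs(W[:,1]-y)<6)&(W[:,0]>420)&(W[:,0]<470)&(W[:,2]>80)
    if k.sum():print(y,k.sum(),np.round(np.median(W[k,2]),1))
E
```

```text
time_s: 11.85
eef_pos: [506.0, -3.3, 211.6]
ee_rot: [-0.001, -0.019, 1.0, 0.0]
force: [-0.1, 0.4, 0.3]
grip_width: -0.003
time_s: 12.55
eef_pos: [505.9, -22.5, 170.2]
ee_rot: [-0.001, -0.019, 1.0, 0.0]
force: [-0.4, -0.2, 0.0]
grip_width: -0.005
-70 599 448.8
-55 416 179.3
-40 63 174.0
-25 77 323.7
-10 72 168.1
5 55 164.9
20 48 160.6
35 133 481.4
50 66 156.1
65 34 151.7
80 33 148.3
95 34 145.0
110 32 142.4
125 33 139.3
```

View pics/sd9.png

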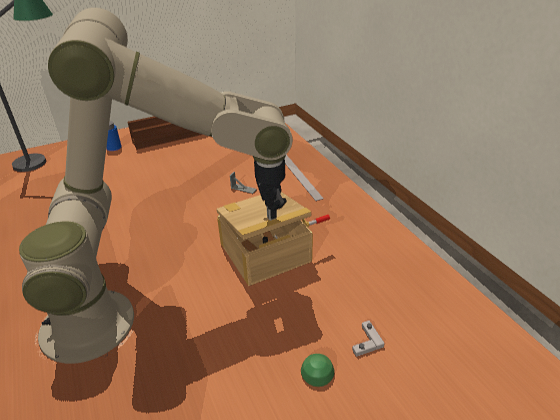

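```bash
python3 -m crank '{"dp":[[0.1,0,1.5],[0.2,-1.1,0],[0,-1.1,0],[0,0,-0.5],[0,0,-0.5],[0,0,-0.5],[0,0,-0.5],[0,0,0]],"delta_rot":[[0,0,0],[0,0,0],[0,0,0],[0,0,0],[0,0,0],[0,0,0],[0,0,0],[0,0,0]],"claw":[255,255,255,255,255,255,255,255]}'
python3 -m crank '{"dp":[[0,0,-0.5],[0,0,-0.5],[0,0,-0.4],[0,0,-0.4],[0,0,-0.3],[0,0,0]],"delta_rot":[[0,0,0],[0,0,0],[0,0,0],[0,0,0],[0,0,0],[0,0,0]],"claw":[255,255,255,255,255,255]}'
```

```text
time_s: 13.4
eef_pos: [509.1, -44.0, 165.4]
ee_rot: [-0.001, -0.019, 1.0, 0.0]
force: [-0.6, -0.7, 0.1]
grip_width: -0.0
time_s: 14.0
eef_pos: [509.2, -44.1, 144.8]
ee_rot: [-0.0, -0.019, 1.0, 0.0]
force: [-0.0, -0.3, 1.1]
grip_width: -0.003
```

```bash
python3 -m crank '{"dp":[[0,0,-0.15],[0,0,-0.15],[0,0,0]],"delta_rot":[[0,0,0],[0,0,0],[0,0,0]],"claw":[255,255,255]}'
python3 -m crank '{"dp":[[0,0,-0.1],[0,0,0]],"delta_rot":[[0,0,0],[0,0,0]],"claw":[255,255]}'
python3 -m crank '{"dp":[[0,0,-0.1],[0,0,0]],"delta_rot":[[0,0,0],[0,0,0]],"claw":[255,255]}'
python3 -m crank '{"dp":[[0,0,-0.1],[0,0,0]],"delta_rot":[[0,0,0],[0,0,0]],"claw":[255,255]}'
```

```text
time_s: 14.3
eef_pos: [509.5, -44.4, 142.7]
ee_rot: [0.0, -0.019, 1.0, -0.0]
force: [-1.4, -1.1, 3.8]
grip_width: 0.002
time_s: 14.5
eef_pos: [509.6, -44.4, 142.1]
ee_rot: [0.0, -0.019, 1.0, -0.0]
force: [-2.0, -0.9, 7.7]
grip_width: 0.001
time_s: 14.7
eef_pos: [509.6, -44.5, 141.4]
ee_rot: [0.0, -0.019, 1.0, -0.0]
force: [-4.2, -1.0, 10.8]
grip_width: -0.002
time_s: 14.9
eef_pos: [509.6, -44.6, 140.5]
ee_rot: [0.0, -0.019, 1.0, -0.001]
force: [-4.9, -0.5, 11.0]
grip_width: 0.001
```

```bash
python3 -m crank '{"dp":[[0,0,-0.08],[0,0,0]],"delta_rot":[[0,0,0],[0,0,0]],"claw":[255,255]}'
python3 -m crank '{"dp":[[0,0,-0.08],[0,0,0]],"delta_rot":[[0,0,0],[0,0,0]],"claw":[255,255]}'
```

```text
time_s: 15.1
eef_pos: [509.6, -44.6, 139.5]
ee_rot: [0.0, -0.019, 1.0, -0.001]
force: [-3.9, -1.2, 10.0]
grip_width: -0.001
time_s: 15.3
eef_pos: [509.6, -44.7, 138.3]
ee_rot: [0.0, -0.019, 1.0, -0.001]
force: [-2.1, -1.9, 5.0]
grip_width: 0.002
```

```bash
python3 -m crank '{"dp":[[0,0,-0.05],[0,0,0]],"delta_rot":[[0,0,0],[0,0,0]],"claw":[255,255]}'
python3 -m crank '{"dp":[[0,0,-0.05],[0,0,0]],"delta_rot":[[0,0,0],[0,0,0]],"claw":[255,255]}'
python3 -m crank '{"dp":[[0,0,-0.05],[0,0,0]],"delta_rot":[[0,0,0],[0,0,0]],"claw":[255,255]}'
```

```text
time_s: 15.5
eef_pos: [509.6, -44.5, 137.4]
ee_rot: [0.0, -0.019, 1.0, -0.0]
force: [-0.4, -1.1, 1.9]
grip_width: -0.003
time_s: 15.7
eef_pos: [509.3, -44.0, 136.4]
ee_rot: [-0.0, -0.019, 1.0, 0.0]
force: [0.6, -0.2, 1.2]
grip_width: 0.003
time_s: 15.9
eef_pos: [509.4, -44.1, 136.0]
ee_rot: [-0.0, -0.019, 1.0, 0.0]
force: [-0.8, 0.5, 0.5]
grip_width: 0.003
```

```bash
python3 -m crank '{"dp":[[0,0,-0.05],[0,0,-0.05],[0,0,0]],"delta_rot":[[0,0,0],[0,0,0],[0,0,0]],"claw":[255,255,255]}'
python3 -m crank '{"dp":[[0,0,-0.05],[0,0,0]],"delta_rot":[[0,0,0],[0,0,0]],"claw":[255,255]}'
python3 -m crank '{"dp":[[0,0,-0.05],[0,0,0]],"delta_rot":[[0,0,0],[0,0,0]],"claw":[255,255]}'
```

```text
time_s: 16.2
eef_pos: [509.5, -44.2, 135.4]
ee_rot: [0.0, -0.019, 1.0, 0.0]
force: [-1.7, 0.6, 4.9]
grip_width: -0.001
time_s: 16.4
eef_pos: [509.5, -44.2, 135.2]
ee_rot: [0.0, -0.019, 1.0, -0.0]
force: [-3.4, 0.7, 7.4]
grip_width: 0.003
time_s: 16.6
eef_pos: [509.5, -44.2, 135.1]
ee_rot: [0.0, -0.019, 1.0, -0.0]
force: [-4.6, 1.0, 10.6]
grip_width: 0.0
```

```bash
python3 -m crank '{"dp":[[0,0,-0.05],[0,0,0],[0,0,0]],"delta_rot":[[0,0,0],[0,0,0],[0,0,0]],"claw":[255,255,255]}'
python3 -m crank '{"dp":[[0,0,0.1],[0,0,0.2],[0,0,0.5],[0,0,2],[0,0,3],[0,0,4],[-3,0,3],[-4,0,0],[-4,0,0],[0,0,0]],"delta_rot":[[0,0,0],[0,0,0],[0,0,0],[0,0,0],[0,0,0],[0,0,0],[0,0,0],[0,0,0],[0,0,0],[0,0,0]],"claw":[255,255,255,255,255,255,255,255,255,255]}'
python3 - <<'E'
from h import *
for c in['side','scene']:
    im,d=capture(c);save(c+'_end',im)
    W=cloud(c,d).reshape(-1,3)
    k=(W[:,0]>450)&(W[:,0]<590)&(W[:,1]>-50)&(W[:,1]<130)&(W[:,2]>110)&(W[:,2]<160);q=W[k]
    A=np.c_[q[:,1],np.ones(len(q))]
    for i in range(5):
        co=np.linalg.lstsq(A,q[:,2],rcond=None)[0];m=abs(q[:,2]-A@co)<4;q=q[m];A=A[m]
    print(c,len(q),'angle deg',np.degrees(np.arctan(-co[0])),'z at y=-45',co[0]*-45+co[1],'z hinge',co[0]*139+co[1])
E
```

```text
time_s: 16.9
eef_pos: [509.5, -44.2, 135.0]
ee_rot: [0.0, -0.019, 1.0, -0.0]
force: [-6.0, 1.2, 14.0]
grip_width: 0.002
time_s: 17.9
eef_pos: [396.5, -43.7, 262.1]
ee_rot: [-0.0, -0.019, 1.0, -0.0]
force: [-0.0, -0.1, 0.2]
grip_width: 0.0
side 1868 angle deg 0.36604976461348515 z at y=-45 137.06485881318105 z hinge 135.8893084733828
scene 1837 angle deg 0.46931900527400777 z at y=-45 133.77660924051622 z hinge 132.2694017449072
```

View pics/scene_end.png

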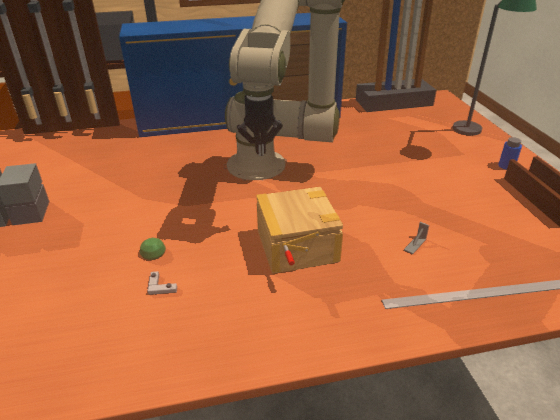

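View pics/side_end.png

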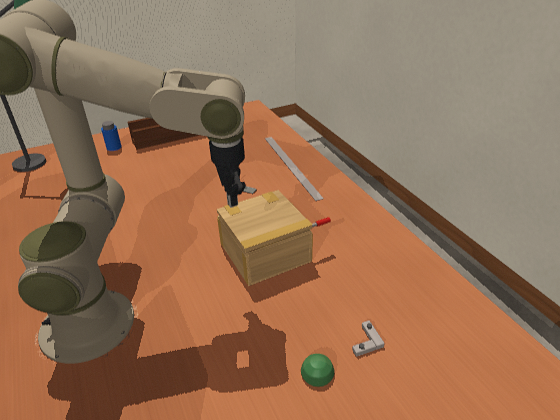

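```bash
python3 -c "
from rig import *
print(finish_job())"
```

```text
the job is handed in; nothing more can be done
None
```

The chest is shut, I believe with the catch engaged, and the job was handed in at about 18 s. I had no direct reading of the catch; that it holds is inferred from the forces and the lid's angle.

- **Stay:** I pinched the red knob and lifted the stay to about 0.5 rad. The lid was then still near 0.16 rad, because it moves a little with the stay.
- **Lowering:** I let go of the knob and eased the lid down from behind with closed fingers. I aimed for about 0.45 rad/s, and the readings at the end of each move stayed under about 4 N.
- **Pressing:** The vertical force at the front edge rose to about 11 N, fell to nearly nothing, then rose steeply on the buffer to 14 N. That is the pattern of the catch snapping.
- **Last checks:** After I moved clear, both cameras put the lid 0.4 to 0.5 degrees from level (joint about 1.51 rad). They differ by about 3 mm in its height, but the angle agrees. The force on the tool was about zero. In the pictures the joiner, paperweight and bracket look unmoved, though I did not measure them.

No check failed.

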